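# Take the pH meter from its slanted stand and hold it upright over the beaker

## Task

Draw the pocket pH meter out of the sleeve of its slanted stand, turn it upright with the sensor tip down, and hold it raised over the middle of the low wide beaker, the tip a few centimetres above the rim, ready for dipping. Finish while still holding it there, still and upright. It is a fragile instrument: squeeze it with no more than 45 N, slide it out along the sleeve without forcing it, keep it from touching the beaker, and leave the beaker, measuring cylinder, bottle, jar and spatula where they are.

Things in the scene. Friction and masses are not known exactly. Their poses are not given: they have to be found in the camera images.
- meter: Pocket pH meter, a straight white bar 165 mm long, 110 g. Origin: centre of the sensor tip's end; z runs up the bar. 0 to 40 mm: black round sensor, 20 mm across; 40 to 165 mm: box 32 mm (x) by 26 mm (y), flat sides. Centre of mass about 93 mm up. Starts in the stand leaning 40 degrees from vertical, top towards the stand's -x; +x face (small display) up, y level
- meter_body (a point): Point on the meter's axis, 130 mm from the tip: a good place to take hold of it, across the 26 mm width (along the meter's y), which is free on both sides from 110 mm upwards
- stand: Light grey stand, fixed: base 170 x 80 x 10 mm; origin under it, z up. Its square sleeve, 70 mm deep, leans 40 degrees from vertical towards the stand's -x, open at the upper end, inside 37 x 32 mm, outside 45 x 40. The meter lies on its lower wall, 5 mm free above, 3 mm each side. A tongue 20 mm wide goes on under the meter to 105 mm from the sleeve floor
- sleeve_floor (a point): Point on the floor of the sleeve on which the meter's tip rests; in the stand's frame 55 mm along +x, 32 mm above the bench
- beaker: Low wide clear plastic beaker, straight-sided, 86 mm across, 90 mm high, wall 3 mm, about 160 g, loose and standing on the bench. Origin at the centre of its underside
- beaker_rim (a point): Centre of the beaker's mouth, 90 mm above the bench, z up
- cylinder: Glass measuring cylinder on a round white foot: 150 mm tall, tube 28 mm (lip 34 mm), foot 68 mm across; loose. Origin at the centre of its underside. Leave alone
- bottle: White plastic bottle, 64 mm across, 150 mm tall, loose. Origin at the centre of its underside. Leave alone
- jar: Amber jar with lid, 68 mm across, 75 mm tall, loose. Origin at the centre of its underside. Leave alone
- spatula: Spatula 170 mm long, lying flat on the bench near the robot, loose. Its x axis runs along it. Leave alone
Not all that is in view belongs to the job. Several things have the shape of the meter; the one meant has the colours described above.

How it is judged:
On the way:
1. the meter is drawn clear of the sleeve and held by the gripper alone (distance between meter and sleeve_floor above 0.075 m and contact force between meter and the fingers above 1 N and contact force between meter and stand below 0.1 N), for 0.2 s.
At the end, for the whole second after the job is handed in: The meter is held by the fingers alone, at rest, within 0.17 rad (10 degrees) of upright with its tip down; the tip is within 25 mm of the beaker's axis and 10 to 90 mm above the rim; the beaker stands on the bench; the meter touches neither beaker nor stand (angle between meter's own z axis and vertical below 0.17 rad and horizontal distance between meter and beaker_rim below 0.025 m and z of meter in the frame of beaker_rim between 0.01 and 0.09 m and angle between beaker's own z axis and vertical below 0.1 rad and height (world z) of beaker below 0.01 m and contact force between meter and the fingers above 1 N and contact force between meter and beaker below 0.1 N and contact force between meter and stand below 0.1 N and linear speed of meter below 0.03 m/s); the arm keeps its last pose, push and grip.
It fails at once if the meter is squeezed with more than 45 N by each finger (with a little to spare) (contact force between the fingers and meter above 95 N).
It fails at once if the meter is forced against its stand (more than 20 N) (contact force between meter and stand above 20 N).
It fails at once if the meter touches the beaker (contact force between meter and beaker above 0.5 N).
It fails at once if the beaker is shifted by more than 15 mm (distance of beaker from where it was at the start of the episode above 0.015 m).
It fails at once if a bystander is shifted by more than 20 mm (distance of any of cylinder, bottle, jar, spatula from where it was at the start of the episode above 0.02 m).
It also fails if it takes over 38 s, if anything falls off the work surface, if the arm or the gripper's body presses on something with over 40 N, if the wrist force passes 120 N, or if a joint passes its speed limit or range.

## Robot

A 7-joint arm with a two-finger parallel gripper is mounted at the origin on the work surface. World frame = base frame: x ahead of the robot, y to its left, z up, the work surface at z = 0. Lengths are in m, angles in rad, forces in N, time in s.
With the tool pointing down it reaches from about 0.425 to 0.925 m from the base axis. Payload 6.8 kg.
Tool frame: the origin (TCP) lies midway between the tips of the shut fingers; the grasp point (between the pads) lies 19 mm behind it; z points along the fingers, y is the direction in which the jaws open and shut (so a half turn about z gives the same grasp; the last joint's range is limited). The gripper opens to 85 mm and grips with 20 to 120 N. Pads are 22 mm wide; open, the fingers measure 114 mm over their backs; the gripper's body (76 mm by 85 mm) begins 54 mm behind the grasp point. The pads swing forward as they close: fully open they stand 13 mm farther back than shut.
Start: joints at [-0.108, 0.477, 0.022, 1.555, -0.011, 1.109, -0.083], TCP at [0.675, 0, 0.231] pointing down, gripper open.
Joint ranges: [-2.96, 2.96], [-0.34, 2.1], [-1.41, 1.46], [0.24, 2.44], [-1.37, 4.51], [0.17, 1.92], [-2.96, 2.96]. Speed limits (rad/s): [2.39, 2.39, 3.14, 3.14, 3.14, 3.14, 3.14].

## Interface

Orientations are given as a unit quaternion [w, x, y, z].
In Python, from station import readout, eyes, ticket gives the robot as it stands. The module is installed in compiled form; this text tells all that it offers.
- The arm moves only by the shell command python3 -m crank 'ROWS' [FORCE]. ROWS is JSON, a list of rows, each an object of numbers: "jaw": the opening in per cent of the stroke, from 0 (shut) to 100 (fully open); "x", "y", "z": the shift along the tool's x, y, z in mm; "ax", "ay", "az": the turn, a rotation vector about the tool's x, y, z in degrees. In form: [{"jaw": .., "x": .., "y": .., "z": .., "ax": .., "ay": .., "az": ..}, ...]. A call has 1 to 12 rows; each row shifts and turns the commanded pose from where the row before left it, along the tool's axes as they then stand; what a row does not reach is not made up. A row lasts 1/8 s, in which the tool goes at most 62.5 mm and 10.7 degrees, less where a joint would pass 70% of its speed; a pose out of reach is approached as far as the arm can. A call with a gripper value outside its range is refused whole. The fingers move at their own pace and stop on an object; FORCE is the grip in N (left out, the last holds). Time passes only in rows, so rows that do not move let the fingers close. It gives the time, the measured TCP pose, the force and the opening at its end, in the units of the state.
- readout.get_obs(): the state, without advancing time (a new reading comes with each control period).
- eyes.read_camera(name): name is "scene" or "side" or "wrist"; returns (picture, depth): 384x512x3 uint8, red, green, blue; 384x512 float32, m along the optical axis (not along the pixel's ray), 0 where there is no reading.
- eyes.calibration(name): a dict with "fx", "fy", "cx", "cy" (pixels), "R" (3x3) and "t" (3): a world point X has camera coordinates R X + t. Camera axes: x right, y down, z forward; pixel columns grow to the right and rows downward; lengths in m; the calibration is good to about 2 mm. A picture is of the moment at which its call begins: read the wrist's pose just before it. calibration takes no time and is no camera call; for the wrist camera it gives the pose at the moment of the call.
- ticket.hand_in(): hands the job in, once; it reports no verdict.
The state is a dict: "t": time; "q": joint angles; "joint_vel": joint speeds; "joint_torque": joint torques, N m; "eef_pos": TCP position; "tool_rot": TCP orientation; "contact_force": force on the tool from outside, world axes, zero at the start; "torque": the same for the moment, N m; "gripper_width": opening from 0.0 (shut) to 1.0 (fully open).
Only numpy, scipy, OpenCV 4.12 (cv2) and the standard library are available. Lean on these libraries where they do the work, as an engineer would, in place of code of your own. Each camera call takes 0.05 s, during which the arm holds its last target. There are 200 camera calls.

## Working session

There is one attempt and no reset: what is moved stays moved. The work goes in short steps, Python scripts to look and compute and a shell command to move; the robot and the scene stay as the last step left them, time stands still between calls to the robot, and variables do not carry over. Pictures are saved under pics/ and viewed, about 8 in all and at most 12, crops included, and the job is handed in when it is done.

```bash
mkdir -p pics; cat > h.py <<'E'
import numpy as np, cv2
from station import readout, eyes, ticket
def cap(n):
    c=eyes.calibration(n); p,d=eyes.read_camera(n); np.savez(f'{n}.npz',p=p,d=d,**{k:np.array(v) for k,v in c.items()}); return p,d,c
def load(n): 
    z=np.load(f'{n}.npz'); return z['p'],z['d'],z
def pts(d,c):
    v,u=np.indices(d.shape); P=np.stack([(u-c['cx'])/c['fx']*d,(v-c['cy'])/c['fy']*d,d],-1)
    return (P-np.array(c['t']))@np.array(c['R'])
E
python3 - <<'E'
from h import *
o=readout.get_obs();print(o['t'],o['eef_pos'],o['tool_rot'])
a=cap('scene')[0];b=cap('side')[0]
cv2.imwrite('pics/1.png',cv2.resize(np.hstack([a,b])[:,:,::-1],(1024,384)) [:, :512])
cv2.imwrite('pics/1.png',cv2.resize(a[:,:,::-1],(768,576)));cv2.imwrite('pics/2.png',cv2.resize(b[:,:,::-1],(768,576)))
E
```

```text
0.0 [6.74407178e-01 4.56429187e-06 2.30308489e-01] [-6.06405291e-04  7.07087073e-01  7.07125893e-01 -6.88519011e-04]
```

View pics/1.png

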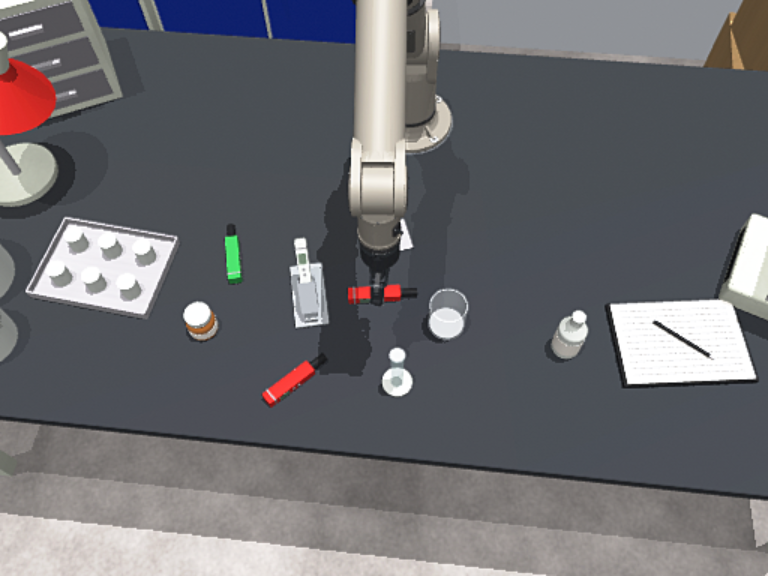

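View pics/2.png

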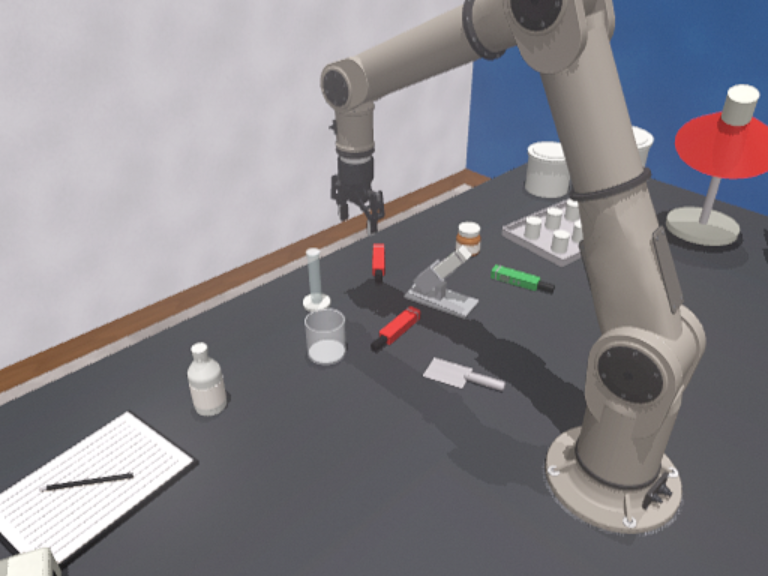

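Candidates for the meter, in scene picture pixels: a white bar in the stand (302,260), a green bar (233,257), and red bars at (377,294) and (295,381). The description says white with a black sensor, in the slanted stand, so I choose (302,260). Next I check it in a crop and measure it.

```bash
python3 - <<'E'
from h import *
p,d,c=load('scene');P=pts(d,c)
q,e,k=load('side')
A=cv2.resize(p[145:230,150:300,::-1],(750,425),interpolation=cv2.INTER_CUBIC)
q2=cv2.resize(q[150:220,255:335,::-1],(200,175)); 
cv2.imwrite('pics/3.png',A)
sub=P[145:230,185:225]; 
np.set_printoptions(precision=3,suppress=True,linewidth=200)
# stand+meter points by height
for v in range(156,222,3):
  print(v,[ (u,tuple(np.round(P[v,u],3)),tuple(p[v,u])) for u in (200,206)] if 0 else [(u,*np.round(P[v,u],3).tolist(),int(p[v,u].mean())) for u in (198,202,206,210)])
print('table z',np.median(P[250:270,300:330,2]))
m=(P[...,2]>.07)&(P[...,2]<.1)&(abs(P[...,1]-.13)<.08)&(P[...,0]>.55)&(P[...,0]<.9)
print('beaker',P[m].mean(0) if m.any() else 0, P[m].min(0),P[m].max(0),m.sum())
E
```

```text
156 [(198, 0.411, -0.244, -0.001, 78), (202, 0.408, -0.229, -0.002, 78), (206, 0.41, -0.213, 0.003, 79), (210, 0.401, -0.2, -0.008, 80)]
159 [(198, 0.524, -0.207, 0.153, 239), (202, 0.523, -0.193, 0.153, 255), (206, 0.42, -0.212, -0.003, 79), (210, 0.425, -0.195, 0.007, 79)]
162 [(198, 0.545, -0.202, 0.166, 251), (202, 0.544, -0.188, 0.168, 253), (206, 0.435, -0.209, -0.001, 77), (210, 0.435, -0.194, 0.001, 79)]
165 [(198, 0.553, -0.201, 0.16, 223), (202, 0.546, -0.19, 0.151, 169), (206, 0.448, -0.207, -0.0, 76), (210, 0.446, -0.192, -0.002, 80)]
168 [(198, 0.558, -0.201, 0.149, 255), (202, 0.555, -0.189, 0.146, 255), (206, 0.463, -0.204, 0.002, 70), (210, 0.456, -0.191, -0.006, 83)]
171 [(198, 0.567, -0.2, 0.145, 236), (202, 0.563, -0.188, 0.14, 126), (206, 0.474, -0.203, -0.001, 67), (210, 0.472, -0.188, -0.002, 84)]
174 [(198, 0.571, -0.201, 0.132, 255), (202, 0.572, -0.187, 0.136, 122), (206, 0.482, -0.203, -0.01, 88), (210, 0.488, -0.185, 0.002, 74)]
177 [(198, 0.573, -0.203, 0.115, 225), (202, 0.575, -0.188, 0.122, 255), (206, 0.506, -0.197, 0.008, 164), (210, 0.502, -0.183, 0.
[... 1358 characters left out ...]
049, 200), (210, 0.647, -0.156, 0.045, 199)]
210 [(198, 0.642, -0.204, 0.003, 250), (202, 0.644, -0.189, 0.01, 161), (206, 0.648, -0.172, 0.021, 125), (210, 0.646, -0.159, 0.02, 124)]
213 [(198, 0.657, -0.201, 0.01, 241), (202, 0.653, -0.188, 0.005, 154), (206, 0.658, -0.171, 0.018, 168), (210, 0.657, -0.157, 0.018, 72)]
216 [(198, 0.668, -0.199, 0.009, 245), (202, 0.666, -0.185, 0.008, 249), (206, 0.666, -0.171, 0.011, 245), (210, 0.663, -0.157, 0.008, 202)]
219 [(198, 0.674, -0.199, -0.003, 68), (202, 0.674, -0.185, 0.0, 76), (206, 0.675, -0.17, 0.004, 79), (210, 0.67, -0.157, -0.002, 79)]
table z 0.00016780814699264958
beaker [0.637 0.141 0.083] [0.579 0.05  0.07 ] [0.802 0.188 0.097] 202
```

View pics/3.png

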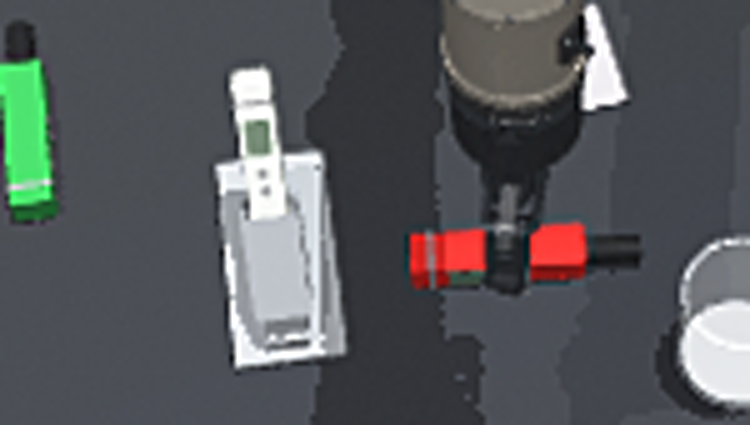

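The crop shows the white meter with its green display at crop (258,135), standing in the light grey stand whose base corners are (217,168), (323,150), (345,352) and (237,367). The choice is confirmed.

```bash
cat >> h.py <<'E'
def ray(c,u,v,z):
    R=np.array(c['R']);C=-R.T@np.array(c['t']); r=R.T@np.array([(u-c['cx'])/c['fx'],(v-c['cy'])/c['fy'],1]); return C+r*(z-C[2])/r[2]
E
python3 - <<'E'
from h import *
np.set_printoptions(precision=4,suppress=True)
p,d,c=load('scene');q,e,k=load('side')
K=[ray(c,150+a/5-.4,145+b/5-.4,.01) for a,b in((217,168),(323,150),(345,352),(237,367))]
K=np.array(K);print(K);print('sides',[np.linalg.norm(K[i]-K[i-1]) for i in range(4)])
x=(K[2]+K[3]-K[0]-K[1]);yaw=np.arctan2(x[1],x[0]);y=K[1]+K[2]-K[0]-K[3];yaw2=np.arctan2(-y[0],y[1])
o=K.mean(0);print('centre',o,'yaw',np.degrees([yaw,yaw2]))
for yw in(yaw,):
  ex=np.array([np.cos(yw),np.sin(yw),0]);
  print('floor',o*[1,1,0]+.055*ex+[0,0,.032],'body',o*[1,1,0]-.0286*ex+[0,0,.1316])
P=pts(d,c);m=(P[...,2]>.1)&(P[...,2]<.18)&(p.min(2)>200)&(P[...,1]<-.15)&(P[...,1]>-.25)&(P[...,0]<.6)&(P[...,0]>.45)
Q=P[m];print(len(Q),Q.mean(0));print('slope y/x',np.degrees(np.arctan(np.polyfit(Q[:,0],Q[:,1],1)[0])))
# beaker
print('bk bottom',ray(c,446/1.5,322/1.5,.003),ray(k,326/1.5,351/1.5,.003),'rim',ray(c,448.5/1.5,306/1.5,.09),ray(k,325.5/1.5,323/1.5,.09))
A=cv2.resize(p[185:235,275:325,::-1],(400,400),interpolation=cv2.INTER_CUBIC)
B=cv2.resize(q[195:250,190:245,::-1],(400,400),interpolation=cv2.INTER_CUBIC)
cv2.imwrite('pics/4.png',np.hstack([A,B]))
E
```

```text
[[ 0.5169 -0.2432  0.01  ]
 [ 0.4936 -0.168   0.01  ]
 [ 0.6574 -0.1273  0.01  ]
 [ 0.6769 -0.2008  0.01  ]]
sides [np.float64(0.16549260802002994), np.float64(0.0787466885741977), np.float64(0.16883400214561123), np.float64(0.07611540229509611)]
centre [ 0.5862 -0.1848  0.01  ] yaw [14.3834 16.0447]
floor [ 0.6395 -0.1711  0.032 ] body [ 0.5585 -0.1919  0.1316]
150 [ 0.5654 -0.1906  0.1369]
slope y/x 13.065005196459154
bk bottom [0.6241 0.1475 0.003 ] [0.6246 0.1439 0.003 ] rim [0.6285 0.1478 0.09  ] [0.613  0.1489 0.09  ]
```

View pics/4.png

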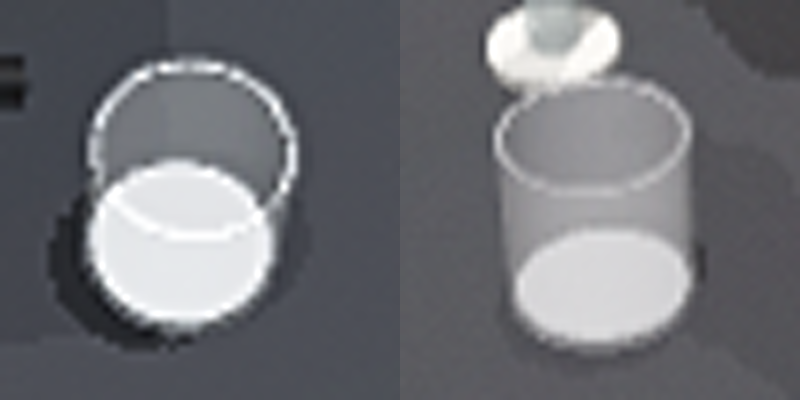

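Beaker: scene rim centre is at crop (193,150) and the side rim at (593,136), so the axis is near (0.626, 0.147). The stand's sides measure about 167 x 77 mm, which fits, and its yaw is about 14.5°. Now I move to a pre-grasp and turn the jaws across the meter's width.

```bash
python3 -m crank '[{"jaw":100,"x":-41,"y":-33,"z":-8},{"jaw":100,"x":-41,"y":-33,"z":-8},{"jaw":100,"x":-41,"y":-33,"z":-8},{"jaw":100,"x":-41,"y":-33,"z":-8},{"jaw":100,"x":-41,"y":-33,"z":-8},{"jaw":100,"az":10.7},{"jaw":100,"az":10.7},{"jaw":100,"az":10.7},{"jaw":100,"az":10.7},{"jaw":100,"az":10.7},{"jaw":100,"az":10.7},{"jaw":100,"az":10.7}]' 30
python3 -m crank '[{"jaw":100,"ay":10},{"jaw":100,"ay":10},{"jaw":100,"ay":10},{"jaw":100},{"jaw":100}]'
cat >> h.py <<'E'
from scipy.spatial.transform import Rotation as Ro
def pose():
    o=readout.get_obs(); w,x,y,z=o['tool_rot']; return o,np.array(o['eef_pos']),Ro.from_quat([x,y,z,w])
def goal(yaw,tilt):  # tool x along stand x, tilted forward
    return Ro.from_euler('z',yaw,degrees=True)*Ro.from_matrix(np.diag([1.,-1,-1]))*Ro.from_euler('y',tilt,degrees=True)
def rel(p,R):
    o,e,T=pose(); print('t',o['t'],'eef',e.round(4),'shift mm',(T.inv().apply(np.array(p)-e)*1e3).round(1),'turn',(T.inv()*R).as_rotvec(degrees=True).round(1),'F',np.round(o['contact_force'],1),'w',o['gripper_width'],'q',np.round(o['q'],2))
E
python3 - <<'E'
from h import *
G=np.array([.5585,-.192,.1316]);R=goal(14.5,30)
rel(G-.10*R.apply([0,0,1]),R)
p,d,c=cap('wrist');cv2.imwrite('pics/5.png',p[:,:,::-1])
E
```

```text
t 0.1 eef [ 0.6745 -0.      0.2305] shift mm [-204.5 -164.4   12.5] turn [-19.8  25.6  73.6] F [ 0.3 -0.5 -0.6] w 0.999771495175036 q [-0.11  0.48  0.02  1.56 -0.01  1.11 -0.08]schema error: expected keys jaw, x, y, z, ax, ay, az
schema error: expected keys jaw, x, y, z, ax, ay, az
```

View pics/5.png

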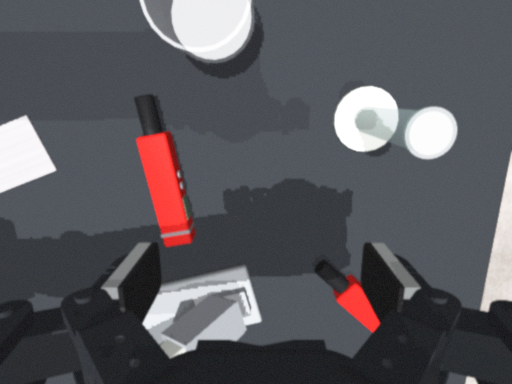

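The moves were refused because every row needs all seven keys, so the arm has not moved. The wrist picture from the start pose shows the beaker at (210,20), the cylinder at (430,130) and the stand at (200,310). I retype the rows in full.

```bash
python3 -m crank '[{"jaw":100,"x":-41,"y":-33,"z":-8,"ax":0,"ay":0,"az":0},{"jaw":100,"x":-41,"y":-33,"z":-8,"ax":0,"ay":0,"az":0},{"jaw":100,"x":-41,"y":-33,"z":-8,"ax":0,"ay":0,"az":0},{"jaw":100,"x":-41,"y":-33,"z":-8,"ax":0,"ay":0,"az":0},{"jaw":100,"x":-41,"y":-33,"z":-8,"ax":0,"ay":0,"az":0},{"jaw":100,"x":0,"y":0,"z":0,"ax":0,"ay":0,"az":10.7},{"jaw":100,"x":0,"y":0,"z":0,"ax":0,"ay":0,"az":10.7},{"jaw":100,"x":0,"y":0,"z":0,"ax":0,"ay":0,"az":10.7},{"jaw":100,"x":0,"y":0,"z":0,"ax":0,"ay":0,"az":10.7},{"jaw":100,"x":0,"y":0,"z":0,"ax":0,"ay":0,"az":10.7},{"jaw":100,"x":0,"y":0,"z":0,"ax":0,"ay":0,"az":10.7},{"jaw":100,"x":0,"y":0,"z":0,"ax":0,"ay":0,"az":10.7}]' 30
python3 -m crank '[{"jaw":100,"x":0,"y":0,"z":0,"ax":0,"ay":10,"az":0},{"jaw":100,"x":0,"y":0,"z":0,"ax":0,"ay":10,"az":0},{"jaw":100,"x":0,"y":0,"z":0,"ax":0,"ay":10,"az":0},{"jaw":100,"x":0,"y":0,"z":0,"ax":0,"ay":0,"az":0}]'
python3 - <<'E'
from h import *
G=np.array([.5585,-.192,.1316]);R=goal(14.5,30)
rel(G-.10*R.apply([0,0,1]),R)
p,d,c=cap('wrist');cv2.imwrite('pics/6.png',p[:,:,::-1])
E
```

```text
t: 1.65
eef_pos: [0.5098, -0.2048, 0.271]
tool_rot: [-0.0, 0.992, 0.128, -0.0]
contact_force: [-0.1, -0.7, -0.2]
gripper_width: 1.0
t: 2.15
eef_pos: [0.507, -0.2052, 0.2698]
tool_rot: [-0.035, 0.959, 0.125, 0.25]
contact_force: [-0.6, 0.4, -0.0]
gripper_width: 0.999
t 2.15 eef [ 0.507  -0.2052  0.2698] shift mm [-22.5   0.4  46.5] turn [-0.5  0.8  0.3] F [-0.6  0.4 -0. ] w 0.9993652543956287 q [ 0.23  0.07  0.25  2.12 -0.61  0.66 -0.4 ]
```

View pics/6.png

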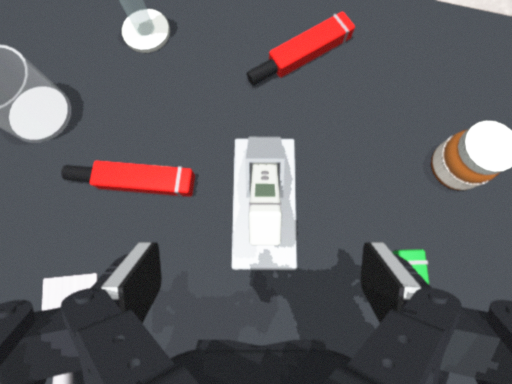

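The wrist view shows the meter at (265,215) centred between the fingers (160 to 362) and the stand base from (233,139) to (298,268). I refine the stand pose from this view.

```bash
python3 - <<'E'
from h import *
np.set_printoptions(precision=4,suppress=True)
p,d,c=load('wrist');P=pts(d,c);rel([0,0,0],goal(14.5,30))
m=(P[...,2]>.004)&(P[...,2]<.2)&(abs(P[...,0]-.58)<.12)&(abs(P[...,1]+.19)<.07); m[:130]=0;m[275:]=0;m[:,:225]=0;m[:,310:]=0
base=m&(abs(P[...,2]-.01)<.006)
cn=max(cv2.findContours(m.astype(np.uint8),0,2)[0],key=cv2.contourArea);print('bbox',cv2.boundingRect(cn))
K=np.array([ray(c,u,v,.01) for u,v in((235.,138.5),(295.5,138.5),(297.5,268.5),(232.5,268.5))]);print(K)
print('centre',K.mean(0),[np.linalg.norm(K[i]-K[i-1]) for i in range(4)])
x=K[0]+K[1]-K[2]-K[3];print('yaw',np.degrees(np.arctan2(x[1],x[0])))
t=(P[...,2]>.11)&(P[...,2]<.2)&m
Q=P[t];print('meter pts',len(Q),Q.mean(0));o=np.array([.586,-.185,0])
for yw in (14.5,):
  W=Ro.from_euler('z',-yw,degrees=True).apply(Q-o)
  for lo in(.11,.12,.13,.14,.15,.16):
    s=W[(W[:,2]>lo)&(W[:,2]<lo+.01)]; print(lo,len(s),s.mean(0),s[:,1].min(),s[:,1].max())
E
```

```text
t 2.2 eef [ 0.5089 -0.2047  0.2707] shift mm [-515.1 -329.    23.5] turn [-0.5  0.8  0.4] F [ 0.2 -0.2 -0.1] w 1.0006187986900423 q [ 0.23  0.07  0.25  2.12 -0.6   0.66 -0.41]
bbox (231, 137, 66, 133)
[[ 0.6544 -0.129   0.01  ]
 [ 0.675  -0.2066  0.01  ]
 [ 0.5123 -0.2482  0.01  ]
 [ 0.4921 -0.1724  0.01  ]]
centre [ 0.5835 -0.189   0.01  ] [np.float64(0.1680837552053688), np.float64(0.08027195274244245), np.float64(0.1679458994817812), np.float64(0.07849467331043765)]
yaw 14.66074916246116
meter pts 2171 [ 0.5465 -0.1969  0.1504]
0.11 138 [-0.002  -0.0014  0.1148] -0.014532513696302143 0.011313010172430072
0.12 156 [-0.01   -0.0016  0.1243] -0.014417932789976827 0.010991765239243938
0.13 183 [-0.0188 -0.0017  0.1352] -0.014655494196059791 0.01130156194917968
0.14 277 [-0.0363 -0.0017  0.1461] -0.014645117359525088 0.01094437375336544
0.15 738 [-0.0547 -0.0016  0.1553] -0.01454950348268577 0.011000184030965669
0.16 679 [-0.0497 -0.0018  0.1643] -0.014651411899590685 0.010764634523315643
```

```bash
python3 - <<'E'
from h import *
G=np.array([.557,-.194,.132]);R=goal(14.6,30)
rel(G+.019*R.apply([0,0,1]),R)
E
```

```text
t 2.2 eef [ 0.5089 -0.2047  0.2707] shift mm [-24.4   2.8 164.1] turn [-0.4  0.8  0.3] F [ 0.2 -0.2 -0.1] w 1.0006187986900423 q [ 0.23  0.07  0.25  2.12 -0.6   0.66 -0.41]
```

```bash
python3 -m crank '[{"jaw":100,"x":-12,"y":1.4,"z":0,"ax":0,"ay":0.8,"az":0},{"jaw":100,"x":-12.4,"y":1.4,"z":20,"ax":0,"ay":0,"az":0},{"jaw":100,"x":0,"y":0,"z":30,"ax":0,"ay":0,"az":0},{"jaw":100,"x":0,"y":0,"z":35,"ax":0,"ay":0,"az":0},{"jaw":100,"x":0,"y":0,"z":35,"ax":0,"ay":0,"az":0},{"jaw":100,"x":0,"y":0,"z":20,"ax":0,"ay":0,"az":0},{"jaw":100,"x":0,"y":0,"z":14,"ax":0,"ay":0,"az":0},{"jaw":55,"x":0,"y":0,"z":10,"ax":0,"ay":0,"az":0},{"jaw":55,"x":0,"y":0,"z":0,"ax":0,"ay":0,"az":0},{"jaw":55,"x":0,"y":0,"z":0,"ax":0,"ay":0,"az":0},{"jaw":55,"x":0,"y":0,"z":0,"ax":0,"ay":0,"az":0}]' 30
python3 - <<'E'
from h import *
G=np.array([.557,-.194,.132]);R=goal(14.6,30)
rel(G+.019*R.apply([0,0,1]),R)
p,d,c=cap('wrist');q=cap('side')[0]
cv2.imwrite('pics/7.png',np.hstack([cv2.resize(p[140:,130:390,::-1],(400,376)),cv2.resize(q[120:220,240:345,::-1],(395,376))]))
E
```

```text
t: 3.58
eef_pos: [0.5701, -0.1908, 0.1179]
tool_rot: [-0.035, 0.957, 0.127, 0.258]
contact_force: [0.1, -0.0, 1.0]
gripper_width: 0.548
t 3.575 eef [ 0.5701 -0.1908  0.1179] shift mm [-4.6 -0.2  0. ] turn [-0.4 -0.2  0.5] F [ 0.1 -0.   1. ] w 0.5479989130484313 q [ 0.33  0.38  0.07  2.16 -1.13  0.37  0.11]
```

View pics/7.png

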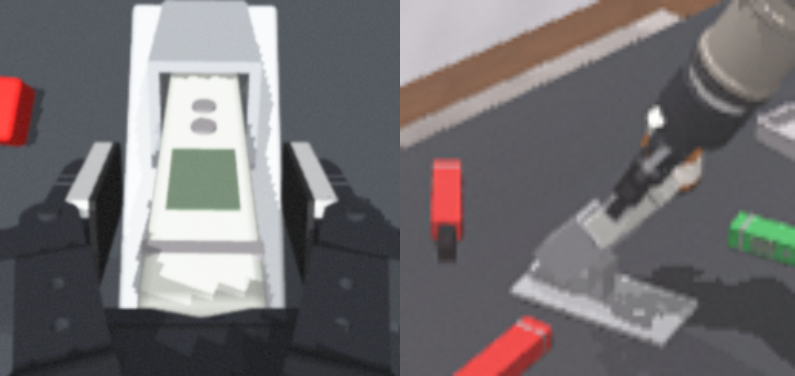

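The wrist crop shows the meter (columns 152 to 250) centred between the pads (110 to 293). The side crop shows the finger a little above the meter's axis. I correct x by -5 mm and close.

```bash
python3 -m crank '[{"jaw":55,"x":-5,"y":0,"z":-3,"ax":0,"ay":0,"az":0},{"jaw":42,"x":0,"y":0,"z":0,"ax":0,"ay":0,"az":0},{"jaw":36,"x":0,"y":0,"z":0,"ax":0,"ay":0,"az":0},{"jaw":32,"x":0,"y":0,"z":0,"ax":0,"ay":0,"az":0},{"jaw":28,"x":0,"y":0,"z":0,"ax":0,"ay":0,"az":0},{"jaw":22,"x":0,"y":0,"z":0,"ax":0,"ay":0,"az":0},{"jaw":15,"x":0,"y":0,"z":0,"ax":0,"ay":0,"az":0},{"jaw":15,"x":0,"y":0,"z":0,"ax":0,"ay":0,"az":0}]' 30
python3 - <<'E'
from h import *
o,e,T=pose(); f=Ro.from_euler('z',14.6,degrees=True).apply([-np.sin(np.radians(40)),0,np.cos(np.radians(40))])
print('pull dir in tool',T.inv().apply(f).round(4)); rel(e+.08*f,T)
E
```

```text
t: 4.68
eef_pos: [0.5644, -0.1925, 0.1174]
tool_rot: [-0.035, 0.957, 0.127, 0.258]
contact_force: [0.1, -1.8, 0.9]
gripper_width: 0.301
pull dir in tool [-0.1707 -0.0077 -0.9853]
t 4.675 eef [ 0.5644 -0.1925  0.1174] shift mm [-13.7  -0.6 -78.8] turn [0. 0. 0.] F [ 0.1 -1.8  0.9] w 0.3012108780406255 q [ 0.34  0.38  0.06  2.17 -1.14  0.37  0.12]
```

```bash
python3 -m crank '[{"jaw":15,"x":-0.5,"y":0,"z":-3,"ax":0,"ay":0,"az":0},{"jaw":15,"x":-1.2,"y":0,"z":-7,"ax":0,"ay":0,"az":0},{"jaw":15,"x":-1.7,"y":0,"z":-10,"ax":0,"ay":0,"az":0}]'; python3 -m crank '[{"jaw":15,"x":-1.7,"y":0,"z":-10,"ax":0,"ay":0,"az":0},{"jaw":15,"x":-1.7,"y":0,"z":-10,"ax":0,"ay":0,"az":0}]'
```

```text
t: 5.05
eef_pos: [0.5514, -0.1951, 0.1332]
tool_rot: [-0.036, 0.957, 0.128, 0.258]
contact_force: [1.5, 1.0, -1.2]
gripper_width: 0.302
t: 5.3
eef_pos: [0.5386, -0.1991, 0.1491]
tool_rot: [-0.035, 0.957, 0.127, 0.258]
contact_force: [0.6, -0.1, -0.5]
gripper_width: 0.304
```

Free and tracking well, so I continue the pull. The sleeve is 70 mm deep and I go about 115 mm in total.

```bash
python3 -m crank '[{"jaw":15,"x":-1.7,"y":0,"z":-10,"ax":0,"ay":0,"az":0},{"jaw":15,"x":-1.7,"y":0,"z":-10,"ax":0,"ay":0,"az":0},{"jaw":15,"x":-1.7,"y":0,"z":-10,"ax":0,"ay":0,"az":0},{"jaw":15,"x":-1.7,"y":0,"z":-10,"ax":0,"ay":0,"az":0},{"jaw":15,"x":-1.7,"y":0,"z":-10,"ax":0,"ay":0,"az":0},{"jaw":15,"x":-1.7,"y":0,"z":-10,"ax":0,"ay":0,"az":0},{"jaw":15,"x":-1,"y":0,"z":-5,"ax":0,"ay":0,"az":0},{"jaw":15,"x":0,"y":0,"z":0,"ax":0,"ay":0,"az":0}]'
python3 - <<'E'
from h import *
o,e,T=pose(); print('q',np.round(o['q'],2),'world up in tool',T.inv().apply([0,0,1]).round(3))
E
```

```text
t: 6.3
eef_pos: [0.4984, -0.2103, 0.1994]
tool_rot: [-0.035, 0.957, 0.127, 0.258]
contact_force: [0.6, 0.5, -1.1]
gripper_width: 0.305
q [ 0.3   0.16  0.22  2.21 -0.86  0.53 -0.1 ] world up in tool [ 0.503 -0.002 -0.864]
```

```bash
python3 -m crank '[{"jaw":15,"x":15,"y":0,"z":-26,"ax":0,"ay":0,"az":0},{"jaw":15,"x":15,"y":0,"z":-26,"ax":0,"ay":0,"az":0},{"jaw":15,"x":15,"y":0,"z":-26,"ax":0,"ay":0,"az":0},{"jaw":15,"x":0,"y":0,"z":0,"ax":0,"ay":-8,"az":0},{"jaw":15,"x":0,"y":0,"z":0,"ax":0,"ay":-8,"az":0},{"jaw":15,"x":0,"y":0,"z":0,"ax":0,"ay":-8,"az":0},{"jaw":15,"x":0,"y":0,"z":0,"ax":0,"ay":-8,"az":0},{"jaw":15,"x":0,"y":0,"z":0,"ax":0,"ay":-8,"az":0},{"jaw":15,"x":0,"y":0,"z":0,"ax":0,"ay":0,"az":0},{"jaw":15,"x":0,"y":0,"z":0,"ax":0,"ay":0,"az":0}]'
python3 - <<'E'
from h import *
np.set_printoptions(precision=4,suppress=True)
o,e,T=pose();g=e-.019*T.apply([0,0,1]);print('grasp',g)
for n in('scene','side'):
  p,d,c=cap(n);P=pts(d,c);r=P-g
  m=(np.hypot(r[...,0],r[...,1])<.06)&(P[...,2]>.08)&(P[...,2]<g[2]+.01)
  b=m&(p.max(2)<90);w=m&(p.min(2)>150)
  for s,k in(('dark',b&(P[...,2]<g[2]-.07)),('white',w)):
    if k.sum()>5: Q=P[k];Z=Q[:,2]-Q[:,2].mean();print(n,s,k.sum(),Q.mean(0),Q[:,2].min(),Q[:,2].max(),'dx/dz,dy/dz',np.polyfit(Z,Q[:,0],1)[0],np.polyfit(Z,Q[:,1],1)[0])
  v,u=np.nonzero(m);print(n,u.min(),u.max(),v.min(),v.max())
  U=c['R']@g+c['t'];uc=int(c['fx']*U[0]/U[2]+c['cx']);vc=int(c['fy']*U[1]/U[2]+c['cy'])
  A=cv2.resize(p[vc-50:vc+90,uc-70:uc+70,::-1],(390,390));globals()[n]=A
cv2.imwrite('pics/8.png',np.hstack([scene,side]))
E
```

```text
t: 7.55
eef_pos: [0.4977, -0.2107, 0.2886]
tool_rot: [0.01, 0.988, 0.132, -0.085]
contact_force: [-0.6, 0.1, -1.2]
gripper_width: 0.302
grasp [ 0.5008 -0.2099  0.3074]
scene dark 33 [ 0.5047 -0.2075  0.1954] 0.17787780656338778 0.22799120668295084 dx/dz,dy/dz 0.11759398871168282 0.06747867407555448
scene white 20 [ 0.5239 -0.1986  0.215 ] 0.09269523834286007 0.3094219426171453 dx/dz,dy/dz -0.2426417936039741 -0.06055611809530855
scene 185 205 125 176
side dark 52 [ 0.4903 -0.206   0.2002] 0.18074301041166202 0.21792267529822987 dx/dz,dy/dz 0.04300175323829725 0.02662382031534833
side white 58 [ 0.4897 -0.2     0.2628] 0.09929145593151477 0.31701719936724404 dx/dz,dy/dz -0.31296919016672126 -0.03163977965569424
side 300 328 130 182
```

View pics/8.png

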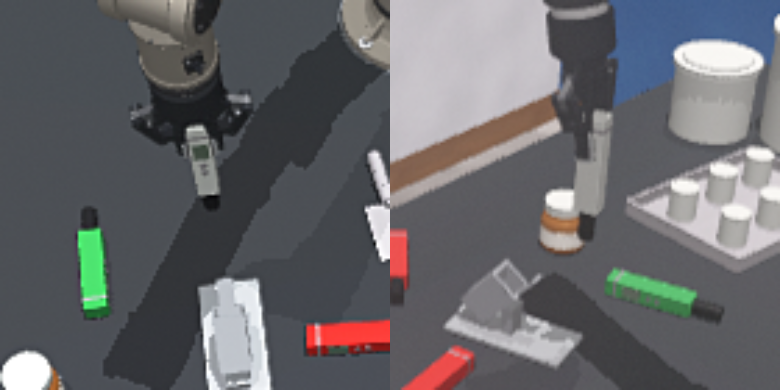

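The meter is held and looks upright: scene sensor tip at (210,200), side tip at (587,228). The measured tip is near (0.498, -0.207, 0.178). Next I compute the carry.

```bash
python3 - <<'E'
from h import *
o,e,T=pose()
rel(e+[.128,.354,0],goal(14.6,-10)); print(T.inv().apply([0,0,-.035]))
p,d,c=load('scene');q,_,k=load('side')
print(ray(c,298.7,203.3,.09),ray(k,216.2,213.4,.09))
E
```

```text
t 7.65 eef [ 0.4972 -0.2112  0.2893] shift mm [ 212.8 -308.4  -35.9] turn [-0.  -0.2  0.5] F [-0.7 -0.6 -0.8] w 0.3001177908737239 q [ 0.05  0.28  0.24  1.73  0.02  1.29 -1.03]
[5.93366774e-03 7.67685074e-05 3.44932703e-02]
[0.62595634 0.14667717 0.09      ] [0.62288411 0.14412405 0.09      ]
```

```bash
python3 -m crank '[{"jaw":15,"x":10.6,"y":-15.5,"z":-2,"ax":0,"ay":0,"az":0},{"jaw":15,"x":21.3,"y":-31,"z":-3.6,"ax":0,"ay":0,"az":0},{"jaw":15,"x":26,"y":-37,"z":-4.4,"ax":0,"ay":0,"az":0},{"jaw":15,"x":26,"y":-37,"z":-4.4,"ax":0,"ay":0,"az":0},{"jaw":15,"x":26,"y":-37,"z":-4.4,"ax":0,"ay":0,"az":0},{"jaw":15,"x":26,"y":-37,"z":-4.4,"ax":0,"ay":0,"az":0},{"jaw":15,"x":26,"y":-37,"z":-4.4,"ax":0,"ay":0,"az":0},{"jaw":15,"x":21.3,"y":-31,"z":-3.6,"ax":0,"ay":0,"az":0},{"jaw":15,"x":19,"y":-27.5,"z":-3,"ax":0,"ay":0,"az":0},{"jaw":15,"x":10.6,"y":-17,"z":-1.7,"ax":0,"ay":0,"az":0},{"jaw":15,"x":0,"y":0,"z":0,"ax":0,"ay":0,"az":0},{"jaw":15,"x":0,"y":0,"z":0,"ax":0,"ay":0,"az":0}]'
cat > chk.py <<'E'
from h import *
np.set_printoptions(precision=4,suppress=True)
o,e,T=pose();g=e-.019*T.apply([0,0,1]);print('t',o['t'],'grasp',g);rel(np.array([.498-.4972+0,0,0])*0+e,goal(14.6,-10))
for n in('scene','side'):
  p,d,c=cap(n);P=pts(d,c);r=P-g
  m=(np.hypot(r[...,0],r[...,1])<.06)&(P[...,2]>.11)&(P[...,2]<g[2]-.07)&(p.max(2)<90)
  Q=P[m];print(n,'sensor',m.sum(),Q.mean(0),Q[:,2].min(),Q[:,2].max())
  U=c['R']@g+c['t'];uc=int(c['fx']*U[0]/U[2]+c['cx']);vc=int(c['fy']*U[1]/U[2]+c['cy'])
  globals()[n]=cv2.resize(p[vc-40:vc+100,uc-70:uc+70,::-1],(390,390))
import sys;cv2.imwrite(sys.argv[1],np.hstack([scene,side]))
E
python3 chk.py pics/9.png
```

```text
t: 9.15
eef_pos: [0.6257, 0.1407, 0.289]
tool_rot: [0.011, 0.988, 0.131, -0.085]
contact_force: [-0.3, -0.4, -1.5]
gripper_width: 0.3
t 9.15 grasp [0.6289 0.1415 0.3077]
t 9.15 eef [0.6257 0.1407 0.289 ] shift mm [0. 0. 0.] turn [ 0.  -0.2  0.5] F [-0.3 -0.4 -1.5] w 0.2996714635610117 q [-0.37  0.48  0.08  1.44 -0.04  1.4  -1.59]
scene sensor 24 [0.6326 0.1411 0.1934] 0.18227549544900068 0.2054932454019098
side sensor 59 [0.6166 0.1442 0.199 ] 0.17881720645534735 0.21836964311982268
```

View pics/9.png

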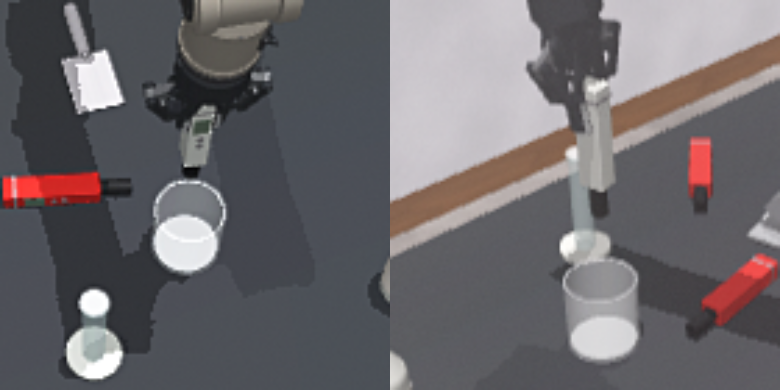

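Both views show the sensor tip (190,170 and 600,205) over the beaker's mouth, with its centre near (0.6245, 0.1425) against the beaker axis at (0.625, 0.146). I lower it about 40 mm.

```bash
python3 -m crank '[{"jaw":15,"x":1.7,"y":-1,"z":9.8,"ax":0,"ay":0,"az":0},{"jaw":15,"x":1.7,"y":-1,"z":9.8,"ax":0,"ay":0,"az":0},{"jaw":15,"x":1.7,"y":-1,"z":9.8,"ax":0,"ay":0,"az":0},{"jaw":15,"x":1.7,"y":0,"z":9.8,"ax":0,"ay":0,"az":0},{"jaw":15,"x":0,"y":0,"z":0,"ax":0,"ay":0,"az":0},{"jaw":15,"x":0,"y":0,"z":0,"ax":0,"ay":0,"az":0},{"jaw":15,"x":0,"y":0,"z":0,"ax":0,"ay":0,"az":0},{"jaw":15,"x":0,"y":0,"z":0,"ax":0,"ay":0,"az":0}]'; python3 chk.py pics/10.png
```

```text
t: 10.25
eef_pos: [0.6252, 0.1455, 0.2494]
tool_rot: [0.01, 0.988, 0.132, -0.085]
contact_force: [0.1, 1.1, -1.9]
gripper_width: 0.301
t 10.25 grasp [0.6284 0.1463 0.2681]
t 10.25 eef [0.6252 0.1455 0.2494] shift mm [0. 0. 0.] turn [-0.  -0.2  0.6] F [ 0.1  1.1 -1.9] w 0.30057079268628417 q [-0.37  0.5   0.08  1.48 -0.05  1.33 -1.59]
scene sensor 25 [0.6332 0.1457 0.1549] 0.14299905248553632 0.1670830905649996
side sensor 53 [0.6163 0.149  0.1605] 0.143121628580537 0.17933731215967924
```

View pics/10.png

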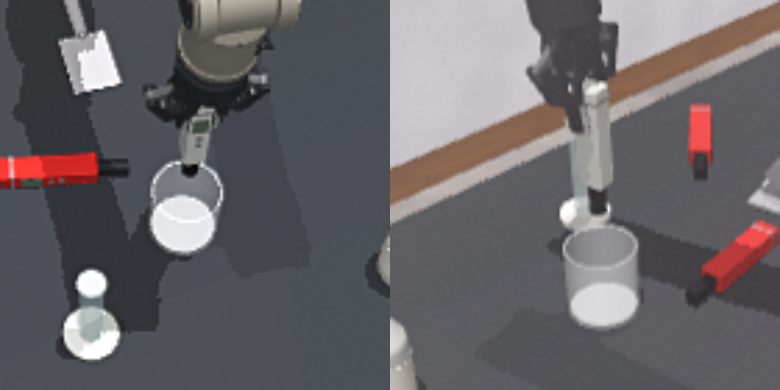

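The tip (190,170 in scene; 597,210 in side) is over the middle of the beaker's mouth, about 5 cm above the rim, and the arm is still. I hand in.

```bash
python3 -c "from station import ticket; print(ticket.hand_in())"
```

```text
the job is handed in; nothing more can be done
None
```

I drew the white pH meter out of the sleeve along its 40° axis, turned it upright and handed in holding it still over the middle of the beaker. The hand-in gives no verdict.

- **Grip:** I set 30 N. The jaw opening was about 25.6 mm against the 26 mm width and stayed there throughout. The actual squeeze on the meter was not measured.
- **Pull:** The wrist force stayed under about 2 N at every reading, so nothing suggests the meter was forced in the sleeve.
- **Final position:** The sensor is near (0.625, 0.147), within about 5 mm of the beaker axis as measured (about 0.625, 0.146). The tip is at about 0.14 m, roughly 5 cm above the rim, and the lean is about 2°.
- **Other objects:** The beaker and cylinder look unmoved in the last pictures. I did not measure the bottle, jar or spatula at the end; the path did not pass near them.

**Disagreements:**
- The first set of moves was refused because the rows lacked some keys; the arm did not move.
- The wrist depth put the meter's display face about 5 mm off the value from the stand's geometry. I put that down to the grazing view and corrected the gripper by 5 mm before closing.
- The scene and side views gave sensor surface points about 17 mm apart in x, because each sees the opposite side of the 20 mm sensor. I took the middle.

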